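Find the secret hatch in the music box stand

ROBOT

A 7-joint arm with a two-finger parallel gripper is mounted at the origin on the work surface. World frame = base frame: x ahead of the robot, y to its left, z up, the work surface at z = 0. Lengths are in m, angles in rad, forces in N, time in s.
With the tool pointing down it reaches from about 0.4 to 0.875 m from the base axis. Payload 19.3 kg.
Tool frame: the origin (TCP) lies at the very end of the fingers, on their centre line; the grasp point (between the pads) lies 19 mm behind it; z points along the fingers, y is the direction in which the jaws open and shut (so a half turn about z gives the same grasp; the last joint's range is limited). The gripper opens to 85 mm and grips with 20 to 120 N. Pads are 22 mm wide; open, the fingers measure 114 mm over their backs; the gripper's body (76 mm by 85 mm) begins 54 mm behind the grasp point. The pads swing forward as they close: fully open they stand 13 mm farther back than shut.
Start: joints at [1.047, 0.521, -0.036, 1.599, 0.021, 1.021, -0.113], TCP at [0.274, -0.562, 0.231] pointing down, gripper open.
Joint ranges: [-2.91, 2.91], [-0.3, 2.13], [-1.5, 1.42], [0.17, 2.43], [-1.26, 4.41], [0.16, 1.93], [-2.52, 2.52]. Speed limits (rad/s): [1.89, 1.89, 2.39, 2.39, 3.01, 3.01, 3.01].

INTERFACE

Orientations are given as [roll, pitch, yaw] about the fixed x, y, z axes, in that order (R = Rz(yaw) Ry(pitch) Rx(roll)).
In Python, from workcell import bot, grab_frame, calibration, workorder gives the robot as it stands.
- The arm moves only by the tool move_arm, never from a script. Its arguments are lists of equal length, an entry for each row: "jaw": the closure in counts, from 0 (fully open) to 255 (shut); "dp": the shift along the tool's x, y, z in units of 800 mm (1.0 is 800 mm), a list of three; "rotation": the turn, a rotation vector about the tool's x, y, z in units of pi rad (1.0 is pi rad), a list of three. In form: {"jaw": [jaw, ...], "dp": [[dx, dy, dz], ...], "rotation": [[rx, ry, rz], ...]}. A call has 1 to 10 rows; each row shifts and turns the commanded pose from where the row before left it, along the tool's axes as they then stand; what a row does not reach is not made up. A row lasts 1/8 s, in which the tool goes at most 62.5 mm and 10.7 degrees, less where a joint would pass 70% of its speed; a pose out of reach is approached as far as the arm can. A call with a number of a shift or a turn outside -1 to 1 is refused whole. A call with a gripper value outside its range is refused whole. The fingers move at their own pace and stop on an object; "squeeze" is the grip in N (left out, the last holds). Time passes only in rows, so rows that do not move let the fingers close. It gives the time, the measured TCP pose, the force and the opening at its end, in the units of the state.
- bot.observe(): the state, without advancing time (a new reading comes with each control period).
- grab_frame(name): name is "scene" or "top"; returns the picture (420x560x3 uint8, blue, green, red); there is no depth.
- calibration(name): a dict with "camera_matrix" (3x3 intrinsics, pixels), "T" (4x4, takes a point from camera to world coordinates). Camera axes: x right, y down, z forward; pixel columns grow to the right and rows downward; lengths in m; the calibration is good to about 2 mm. A picture is of the moment at which its call begins. calibration takes no time and is no camera call.
- workorder.job_done(): hands the job in, once; it reports no verdict.
The state is a dict: "clock": time; "qpos": joint angles; "qd": joint speeds; "joint_efforts": joint torques, N m; "position": TCP position; "tool_rot": TCP orientation; "force": force on the tool from outside, world axes, zero at the start; "moment": the same for the moment, N m; "grip_width": finger opening in m.
Only numpy, scipy, OpenCV 4.12 (cv2) and the standard library are available. Lean on these libraries where they do the work, as an engineer would, in place of code of your own. Each camera call takes 0.05 s, during which the arm holds its last target. There are 200 camera calls.

TASK

One of the four identical inlaid panels in the top of the walnut stand is a secret hatch; the other three are packed solid. Find it by pressing gently on the panels' brass dots, and when one rocks, push its raised end over until the panel stands upright, and leave it standing open. Leave everything else on the table and on the stand where it is.

Things in the scene. Friction and masses are not known exactly. Their poses are not given: they have to be found in the camera images.
- stand: fixed walnut stand, 160 (x) x 350 (y) x 62 mm high, its -x side to the robot; flat top with four openings in a row along y, a panel flush in each. Origin: centre of the underside, z up. Panels look alike: 90 (x) x 60 (y) x 6 mm, centres 68 mm apart, brass dot near the -x end. Three are packed solid from below (they give under 1 mm), one rocks; which one varies and cannot be seen
- panel_a (a joint): tilt of panel a (+y end of the row), rad: 0 = flush, grows as the dot end dips and the +x end rises, stop at 1.5 = upright. Pivot parallel to the stand's y, 40 mm from the -x end, 3 mm below the top. If this is the one that rocks: about 2 N on the dot tips it into a hollow over 45 mm deep; only the dot end goes down; a stiff pivot (0.05 N m) keeps it at any angle it is left at
- dot_a (a point): centre of the brass dot (14 mm across) on the top face of panel a, 12 mm from its -x end, 28 mm from its pivot; moves with the panel
- far_a (a point): middle of the top edge of panel a's +x end, the end that rises; 50 mm from its pivot (50 mm above the stand's top when upright); moves with the panel
- panel_b (a joint): tilt of panel b (second from the +y end of the row), rad: 0 = flush, grows as the dot end dips and the +x end rises, stop at 1.5 = upright. Pivot parallel to the stand's y, 40 mm from the -x end, 3 mm below the top. If this is the one that rocks: about 2 N on the dot tips it into a hollow over 45 mm deep; only the dot end goes down; a stiff pivot (0.05 N m) keeps it at any angle it is left at
- dot_b (a point): centre of the brass dot (14 mm across) on the top face of panel b, 12 mm from its -x end, 28 mm from its pivot; moves with the panel
- far_b (a point): middle of the top edge of panel b's +x end, the end that rises; 50 mm from its pivot (50 mm above the stand's top when upright); moves with the panel
- panel_c (a joint): tilt of panel c (third from the +y end of the row), rad: 0 = flush, grows as the dot end dips and the +x end rises, stop at 1.5 = upright. Pivot parallel to the stand's y, 40 mm from the -x end, 3 mm below the top. If this is the one that rocks: about 2 N on the dot tips it into a hollow over 45 mm deep; only the dot end goes down; a stiff pivot (0.05 N m) keeps it at any angle it is left at
- dot_c (a point): centre of the brass dot (14 mm across) on the top face of panel c, 12 mm from its -x end, 28 mm from its pivot; moves with the panel
- far_c (a point): middle of the top edge of panel c's +x end, the end that rises; 50 mm from its pivot (50 mm above the stand's top when upright); moves with the panel
- panel_d (a joint): tilt of panel d (-y end of the row), rad: 0 = flush, grows as the dot end dips and the +x end rises, stop at 1.5 = upright. Pivot parallel to the stand's y, 40 mm from the -x end, 3 mm below the top. If this is the one that rocks: about 2 N on the dot tips it into a hollow over 45 mm deep; only the dot end goes down; a stiff pivot (0.05 N m) keeps it at any angle it is left at
- dot_d (a point): centre of the brass dot (14 mm across) on the top face of panel d, 12 mm from its -x end, 28 mm from its pivot; moves with the panel
- far_d (a point): middle of the top edge of panel d's +x end, the end that rises; 50 mm from its pivot (50 mm above the stand's top when upright); moves with the panel
- pinion: brass pinion wheel, 36 mm across, 12 mm high, lying flat on the stand's end border (+y end). Loose; origin at the centre of its underside. To be left alone
- spacer: boxwood spacer block 45 x 22 x 16 mm, on the stand's other end border (-y end). Loose; origin at the centre of its underside. To be left alone
- dancer: porcelain dancer figurine, 141 mm tall on a round foot 60 mm across; fragile, tips easily. Loose; origin at the centre of its underside. To be left alone
- gauge: steel depthing gauge, about 90 x 60 x 18 mm, lying on the glass. Loose; origin at the centre of its underside. To be left alone
- driver: screwdriver 160 mm long, up to about 30 mm thick, lying along its x axis on the glass, handle to -x. Loose. To be left alone
- oil_jar: amber oil jar, 40 mm across, 48 mm high. Loose; origin at the centre of its underside. To be left alone

How it is judged:
On the way, in this order (a step that is already met when the one before it is completed fails the run):
1. the hatch is pressed so that it rocks (value of joint any of panel_a, panel_b, panel_c, panel_d above 0.15 rad), for 0.1 s.
2. the hatch is pushed upright (value of joint any of panel_a, panel_b, panel_c, panel_d above 1.2 rad), for 0.1 s.
At the end, for the whole second after the job is handed in: the panel that rocks stands open at 1.2 rad or more (within about 20 degrees of upright) and is at rest (value of joint any of panel_a, panel_b, panel_c, panel_d above 1.2 rad and velocity of joint panel_a between -0.05 and 0.05 rad/s and velocity of joint panel_b between -0.05 and 0.05 rad/s and velocity of joint panel_c between -0.05 and 0.05 rad/s and velocity of joint panel_d between -0.05 and 0.05 rad/s); the robot touches nothing.
It fails at once if the pinion wheel or the spacer block is shifted more than 15 mm or lifted (distance of any of pinion, spacer from where it was at the start of the episode above 0.015 m).
It fails at once if the gauge, screwdriver or oil jar is shifted more than 15 mm or lifted (distance of any of gauge, driver, oil_jar from where it was at the start of the episode above 0.015 m).
It fails at once if the dancer is shifted more than 15 mm, lifted or tipped (distance of dancer from where it was at the start of the episode above 0.015 m or angle between dancer's own z axis and vertical above 0.3 rad).
It fails at once if a panel or the stand is pressed with more than 70 N (contact force between the fingers and stand above 70 N).
It also fails if it takes over 58 s, if anything falls off the work surface, if the arm or the gripper's body presses on something with over 40 N, if the wrist force passes 120 N, or if a joint passes its speed limit or range.

## Working session

There is one attempt and no reset: what is moved stays moved. The work goes in short steps, Python scripts to look and compute and a tool call to move; the robot and the scene stay as the last step left them, time stands still between calls to the robot, and variables do not carry over. Pictures are saved under pics/ and viewed, about 8 in all and at most 12, crops included, and the job is handed in when it is done.

Besides the shell and the picture viewer there is one more tool, called as a command line: name --argument value ..., lists and objects as JSON in quotes. move_arm: Moves the arm, as the interface text tells. Shifts and turns lie within -1 to 1; 1 stands for 800 mm of shift or pi rad of turn. Its arguments: {"type":"object","properties":{"jaw":{"type":"array","items":{"type":"number"}},"dp":{"type":"array","items":{"type":"array","items":{"type":"number","minimum":-1,"maximum":1}}},"rotation":{"type":"array","items":{"type":"array","items":{"type":"number","minimum":-1,"maximum":1}}},"squeeze":{"type":"number"}},"required":["jaw","dp","rotation"]}

```bash
mkdir -p pics; python3 - <<'E'
from workcell import bot, grab_frame, calibration
import cv2,numpy as np
for n in("scene","top"):
    cv2.imwrite(f"pics/{n}0.png",grab_frame(n)); c=calibration(n); print(n,np.round(c["camera_matrix"],1).tolist(),np.round(c["T"],3).tolist())
s=bot.observe(); print({k:np.round(v,3).tolist() for k,v in s.items()})
E
```

```text
scene [[401.1, 0.0, 285.3], [0.0, 401.1, 210.5], [0.0, 0.0, 1.0]] [[0.107, 0.672, -0.733, 1.378], [0.994, -0.085, 0.068, -0.074], [-0.017, -0.736, -0.677, 0.811], [0.0, 0.0, 0.0, 1.0]]
top [[406.2, 0.0, 277.2], [0.0, 406.2, 206.5], [0.0, 0.0, 1.0]] [[-0.015, -0.998, 0.063, 0.523], [-1.0, 0.014, -0.017, 0.005], [0.016, -0.063, -0.998, 1.206], [0.0, 0.0, 0.0, 1.0]]
{'clock': 0.1, 'qpos': [1.047, 0.522, -0.036, 1.6, 0.021, 1.021, -0.113], 'qd': [-0.0, -0.001, 0.001, -0.0, 0.001, 0.0, 0.002], 'joint_efforts': [0.002, -92.849, 1.983, -37.054, 0.018, 0.005, 0.0], 'position': [0.274, -0.562, 0.231], 'tool_rot': [-3.141, 0.0, 0.454], 'force': [-0.133, 0.626, -0.259], 'moment': [-0.012, -0.06, -0.078], 'grip_width': 0.085}
```

View pics/scene0.png

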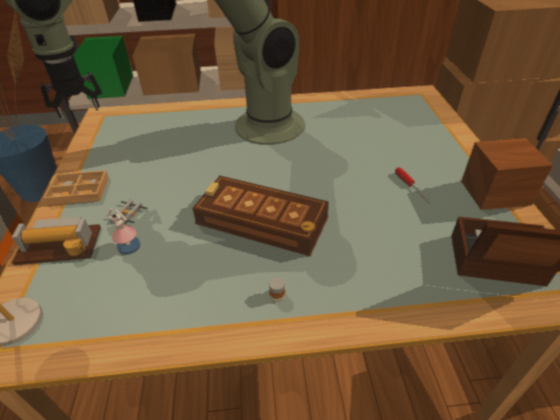

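View pics/top0.png

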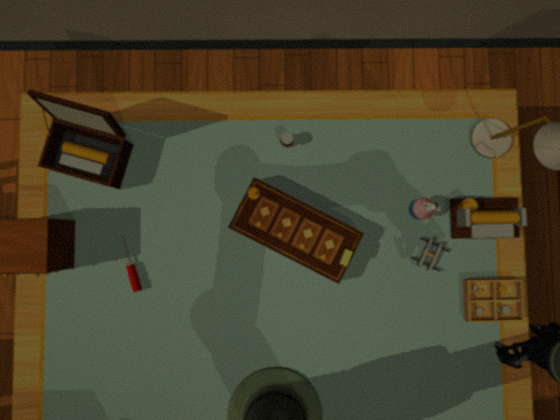

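The top view shows the stand at about (297,231), with the pinion at (254,193) and the spacer at (346,258). The dancer, gauge, driver and jar are all well away from it. Next I'll enlarge the stand.

```bash
python3 - <<'E'
import cv2,numpy as np
i=cv2.imread("pics/top0.png")[170:290,220:375]
i=cv2.convertScaleAbs(i,alpha=2.2,beta=10)
cv2.imwrite("pics/crop.png",cv2.resize(i,None,fx=5,fy=5,interpolation=cv2.INTER_CUBIC))
E
```

```text
(no output)
```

View pics/crop.png

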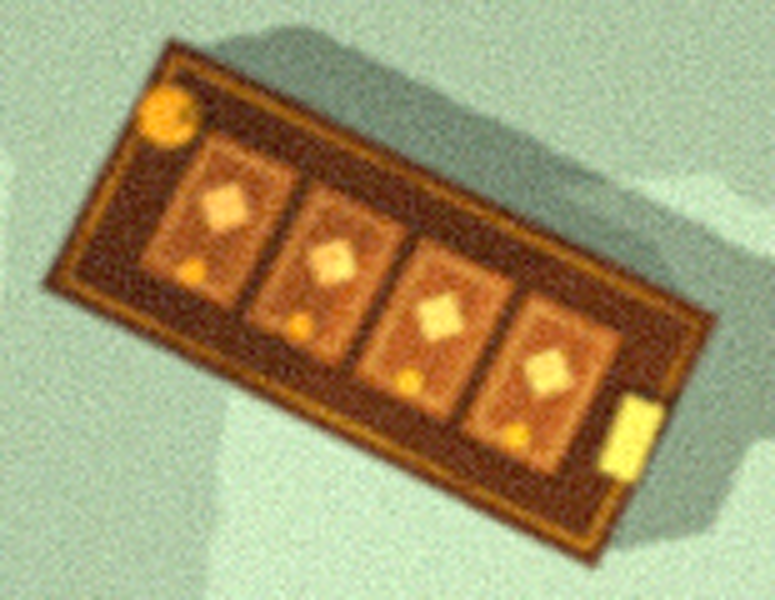

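```bash
cat > h.py <<'E'
import numpy as np
from workcell import calibration
def px2w(n,uv,z):
    c=calibration(n);K=np.array(c["camera_matrix"]);T=np.array(c["T"])
    d=T[:3,:3]@np.linalg.solve(K,[uv[0],uv[1],1]); o=T[:3,3]
    return (o+d*(z-o[2])/d[2])[:2]
def w2px(n,p):
    c=calibration(n);K=np.array(c["camera_matrix"]);T=np.array(c["T"])
    q=K@(T[:3,:3].T@(np.asarray(p)-T[:3,3])); return q[:2]/q[2]
E
python3 - <<'E'
from h import *
from scipy.spatial.transform import Rotation
f=lambda u,v:px2w("top",(220+(u+.5)/5-.5,170+(v+.5)/5-.5),.062)
C=np.array([f(*p) for p in[(172,42),(717,318),(597,565),(47,287)]])
D=np.array([f(*p) for p in[(191,271),(301,326),(410,382),(517,436)]])
print("sides",[round(np.linalg.norm(C[i]-C[i-1]),4) for i in range(4)],"pitch",np.linalg.norm(np.diff(D,axis=0),axis=1))
L=np.array([[80,175],[80,-175],[-80,-175],[-80,175],[-33,102],[-33,34],[-33,-34],[-33,-102]])/1e3
W=np.vstack([C,D]); 
def fit(L,W):
    l=L-L.mean(0);w=W-W.mean(0);a=np.arctan2((l[:,0]*w[:,1]-l[:,1]*w[:,0]).sum(),(l*w).sum())
    R=np.array([[np.cos(a),-np.sin(a)],[np.sin(a),np.cos(a)]]);return a,W.mean(0)-R@L.mean(0),R
a,t,R=fit(L[:4],W[:4]);print("yaw",a,"o",t);print(((W-t)@R).round(4))
P=(D-D.mean(0));print("dot yaw",np.arctan2(*(D[0]-D[3])[::-1])-np.pi/2)
print("dots",D.round(4).tolist())
E
```

```text
sides [np.float64(0.1552), np.float64(0.3451), np.float64(0.1543), np.float64(0.3452)] pitch [0.06917857 0.06881052 0.06718765]
yaw -0.48250130599811847 o [ 0.52853989 -0.06709036]
[[ 0.0777  0.1727]
 [ 0.0771 -0.1724]
 [-0.0772 -0.1728]
 [-0.0775  0.1724]
 [-0.0331  0.1043]
 [-0.0327  0.0352]
 [-0.0332 -0.0336]
 [-0.0331 -0.1008]]
dot yaw -0.48266917324251524
dots [[0.5477, 0.0407], [0.5159, -0.0208], [0.4835, -0.0815], [0.4524, -0.1411]]
```

Fit: stand yaw is -0.4825 rad, origin (0.5285, -0.067), and the dots lie at x = -33 mm as they should. I'll move above dot d first.

move_arm --jaw '[255, 255, 255, 255, 255, 255, 255, 255, 255]' --dp '[[0.0542, -0.0465, 0], [0.0542, -0.0465, 0], [0.0542, -0.0465, 0], [0.0542, -0.0465, 0], [0.0542, -0.0465, 0], [0.0542, -0.0465, 0], [0.0542, -0.0465, 0], [0.0542, -0.0465, 0], [0, 0, 0]]' --rotation '[[0, 0, 0], [0, 0, 0], [0, 0, 0], [0, 0, 0], [0, 0, 0], [0, 0, 0], [0, 0, 0], [0, 0, 0], [0, 0, 0]]' --squeeze 20

```text
clock: 1.23
position: [0.4566, -0.1382, 0.2312]
tool_rot: [-3.141, -0.001, 0.46]
force: [-0.3, -1.4, -0.1]
grip_width: 0.0
```

move_arm --jaw '[255, 255, 255, 255, 255, 255, 255, 255]' --dp '[[0, 0, 0.025], [0, 0, 0.025], [0, 0, 0.025], [0, 0, 0.025], [0, 0, 0.025], [0, 0, 0.025], [0, 0, 0], [0, 0, 0]]' --rotation '[[0, 0, 0.0497], [0, 0, 0.0497], [0, 0, 0.0497], [0, 0, 0.0497], [0, 0, 0.0497], [0, 0, 0.0497], [0, 0, 0], [0, 0, 0]]'

```text
clock: 2.22
position: [0.4554, -0.1425, 0.1119]
tool_rot: [-3.142, -0.0, -0.48]
force: [-0.0, -0.9, 0.9]
grip_width: -0.0001
```

move_arm --jaw '[255, 255, 255, 255, 255, 255, 255, 255]' --dp '[[0, 0, 0.025], [0, 0, 0.025], [0, 0, 0.006], [0, 0, 0.0015], [0, 0, 0.0015], [0, 0, 0.0015], [0, 0, 0], [0, 0, 0]]' --rotation '[[0, 0, 0], [0, 0, 0], [0, 0, 0], [0, 0, 0], [0, 0, 0], [0, 0, 0], [0, 0, 0], [0, 0, 0]]'

```text
clock: 3.22
position: [0.4554, -0.1422, 0.063]
tool_rot: [-3.142, -0.0, -0.483]
force: [0.7, -1.2, 1.0]
grip_width: -0.0
```

move_arm --jaw '[255, 255, 255, 255]' --dp '[[0, 0, 0.0015], [0, 0, 0.0015], [0, 0, 0], [0, 0, 0]]' --rotation '[[0, 0, 0], [0, 0, 0], [0, 0, 0], [0, 0, 0]]'

```text
clock: 3.72
position: [0.4555, -0.1422, 0.0617]
tool_rot: [-3.141, -0.001, -0.483]
force: [-8.3, 2.8, 36.3]
grip_width: 0.0002
```

Panel d is solid: 36 N at 0.4 mm. On to c.

move_arm --jaw '[255, 255, 255, 255, 255, 255, 255, 255, 255]' --dp '[[0, 0, -0.015], [0, -0.0425, 0], [0, -0.0425, 0], [0, 0, 0], [0, 0, 0.01], [0, 0, 0.0025], [0, 0, 0.0015], [0, 0, 0.0005], [0, 0, 0]]' --rotation '[[0, 0, 0], [0, 0, 0], [0, 0, 0], [0, 0, 0], [0, 0, 0], [0, 0, 0], [0, 0, 0], [0, 0, 0], [0, 0, 0]]'

```text
clock: 4.85
position: [0.4862, -0.0828, 0.0617]
tool_rot: [3.141, 0.001, -0.484]
force: [-8.8, 1.0, 30.1]
grip_width: -0.0
```

Panel c is solid too. Next is b.

move_arm --jaw '[255, 255, 255, 255, 255, 255, 255, 255, 255]' --dp '[[0, 0, -0.015], [0, -0.0425, 0], [0, -0.0425, 0], [0, 0, 0], [0, 0, 0.01], [0, 0, 0.0025], [0, 0, 0.0015], [0, 0, 0.0005], [0, 0, 0]]' --rotation '[[0, 0, 0], [0, 0, 0], [0, 0, 0], [0, 0, 0], [0, 0, 0], [0, 0, 0], [0, 0, 0], [0, 0, 0], [0, 0, 0]]'

```text
clock: 5.98
position: [0.5185, -0.0219, 0.0614]
tool_rot: [-3.141, -0.0, -0.483]
force: [0.2, 0.8, 0.7]
grip_width: -0.0001
```

move_arm --jaw '[255, 255, 255, 255]' --dp '[[0, 0, 0.001], [0, 0, 0.0005], [0, 0, 0], [0, 0, 0]]' --rotation '[[0, 0, 0], [0, 0, 0], [0, 0, 0], [0, 0, 0]]'

```text
clock: 6.48
position: [0.5185, -0.0218, 0.0601]
tool_rot: [-3.142, -0.0, -0.483]
force: [0.1, -0.4, 2.3]
grip_width: 0.0001
```

Panel b gives with about 2 N, so it is the hatch. I'll press deeper, watching the force.

move_arm --jaw '[255, 255, 255, 255, 255, 255, 255, 255]' --dp '[[0, 0, 0.0025], [0, 0, 0.0025], [0, 0, 0.0025], [0, 0, 0.0025], [0, 0, 0.0025], [0, 0, 0.0025], [0, 0, 0], [0, 0, 0]]' --rotation '[[0, 0, 0], [0, 0, 0], [0, 0, 0], [0, 0, 0], [0, 0, 0], [0, 0, 0], [0, 0, 0], [0, 0, 0]]'

```text
clock: 7.48
position: [0.5183, -0.0217, 0.048]
tool_rot: [3.141, 0.0, -0.483]
force: [0.3, -0.1, -0.2]
grip_width: -0.0002
```

move_arm --jaw '[255, 255, 255, 255, 255, 255, 255]' --dp '[[0, 0, 0.0025], [0, 0, 0.0025], [0, 0, 0.0025], [0, 0, 0.0025], [0, 0, 0.0025], [0, 0, 0], [0, 0, 0]]' --rotation '[[0, 0, 0], [0, 0, 0], [0, 0, 0], [0, 0, 0], [0, 0, 0], [0, 0, 0], [0, 0, 0]]'

```text
clock: 8.35
position: [0.5184, -0.0218, 0.038]
tool_rot: [3.142, 0.0, -0.483]
force: [0.7, -0.0, 0.1]
grip_width: 0.0001
```

```bash
python3 - <<'E'
from workcell import grab_frame
import cv2
i=grab_frame("scene")[150:270,170:350]
cv2.imwrite("pics/s1.png",cv2.resize(i,None,fx=4,fy=4,interpolation=cv2.INTER_CUBIC))
E
```

```text
(no output)
```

View pics/s1.png

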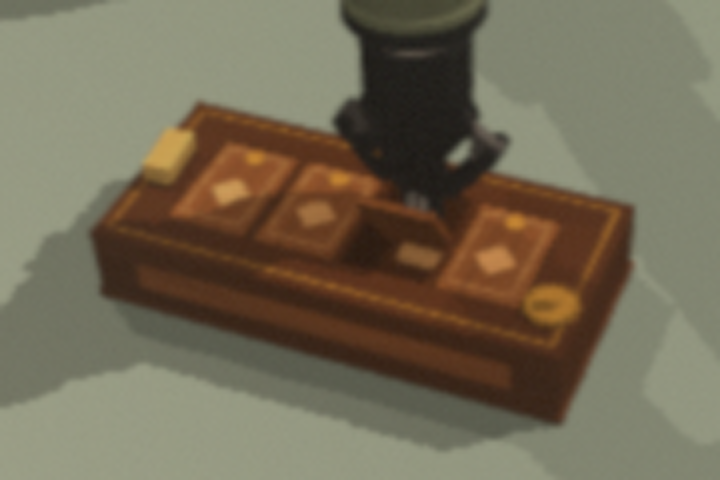

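The panel is well up, and the fingers are in the hollow on its -x side. I'll lift out, cross over and come down beyond the raised end on the +x side.

move_arm --jaw '[255, 255, 255, 255, 255, 255, 255, 255, 255]' --dp '[[0, 0, -0.065], [0, 0, -0.065], [0, 0, 0], [0.0565, 0, 0], [0.0565, 0, 0], [0, 0, 0], [0, 0, 0.034], [0, 0, 0.034], [0, 0, 0]]' --rotation '[[0, 0, 0], [0, 0, 0], [0, 0, 0], [0, 0, 0], [0, 0, 0], [0, 0, 0], [0, 0, 0], [0, 0, 0], [0, 0, 0]]'

```text
clock: 9.52
position: [0.5968, -0.0633, 0.0858]
tool_rot: [3.14, 0.004, -0.483]
force: [1.5, -0.3, 0.7]
grip_width: 0.0001
```

move_arm --jaw '[255, 255, 255, 255, 255, 255]' --dp '[[-0.01, 0, 0], [-0.01, 0, 0], [-0.01, 0, 0], [-0.01, 0, 0], [0, 0, 0], [0, 0, 0]]' --rotation '[[0, 0, 0], [0, 0, 0], [0, 0, 0], [0, 0, 0], [0, 0, 0], [0, 0, 0]]'

```text
clock: 10.28
position: [0.5702, -0.0489, 0.0877]
tool_rot: [3.142, 0.0, -0.483]
force: [-0.5, -0.2, -0.4]
grip_width: 0.0002
```

move_arm --jaw '[255, 255, 255, 255, 255, 255, 255]' --dp '[[-0.0025, 0, 0], [-0.0025, 0, 0], [-0.0025, 0, 0], [-0.0025, 0, 0], [-0.0025, 0, 0], [-0.0025, 0, 0], [0, 0, 0]]' --rotation '[[0, 0, 0], [0, 0, 0], [0, 0, 0], [0, 0, 0], [0, 0, 0], [0, 0, 0], [0, 0, 0]]'

```text
clock: 11.15
position: [0.5593, -0.0432, 0.0877]
tool_rot: [3.142, 0.0, -0.483]
force: [-0.4, 0.3, 0.9]
grip_width: -0.0
```

```bash
python3 - <<'E'
from workcell import grab_frame
import cv2
i=grab_frame("scene")[150:270,170:350]
cv2.imwrite("pics/s2.png",cv2.resize(i,None,fx=4,fy=4,interpolation=cv2.INTER_CUBIC))
E
```

```text
(no output)
```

View pics/s2.png

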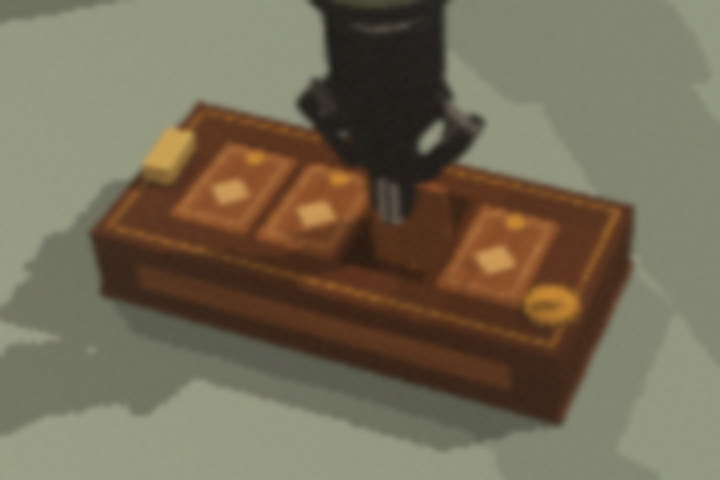

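The panel is steep behind the fingers. I'll keep going in small steps until the stop is felt.

move_arm --jaw '[255, 255, 255, 255, 255]' --dp '[[-0.002, 0, 0], [-0.002, 0, 0], [-0.0015, 0, 0], [0, 0, 0], [0, 0, 0]]' --rotation '[[0, 0, 0], [0, 0, 0], [0, 0, 0], [0, 0, 0], [0, 0, 0]]'

```text
clock: 11.82
position: [0.5565, -0.0417, 0.0879]
tool_rot: [-3.141, -0.002, -0.483]
force: [6.3, -3.7, -2.7]
grip_width: 0.0001
```

move_arm --jaw '[255, 255, 255, 255]' --dp '[[-0.001, 0, 0], [-0.001, 0, 0], [0, 0, 0], [0, 0, 0]]' --rotation '[[0, 0, 0], [0, 0, 0], [0, 0, 0], [0, 0, 0]]'

```text
clock: 12.32
position: [0.5561, -0.0415, 0.0881]
tool_rot: [-3.141, -0.004, -0.484]
force: [13.5, -7.7, -6.6]
grip_width: 0.0003
```

The force climbs from 7 to 16 N within 0.5 mm, so the panel is at its stop. I'll back off along +x, lift and check.

move_arm --jaw '[255, 255, 255, 255, 255, 255, 255]' --dp '[[0.01, 0, 0], [0.03, 0, 0], [0.04, 0, 0], [0, 0, -0.07], [0, 0, -0.07], [0.07, 0, -0.05], [0, 0, 0]]' --rotation '[[0, 0, 0], [0, 0, 0], [0, 0, 0], [0, 0, 0], [0, 0, 0], [0, 0, 0], [0, 0, 0]]'

```text
clock: 13.2
position: [0.6588, -0.0957, 0.2388]
tool_rot: [-3.14, -0.005, -0.485]
force: [-1.0, 1.2, -1.4]
grip_width: 0.0001
```

```bash
python3 - <<'E'
from workcell import grab_frame
from h import *
import cv2
i=grab_frame("scene")
a=-.4825;R=np.array([[np.cos(a),-np.sin(a)],[np.sin(a),np.cos(a)]])
j=cv2.resize(i[150:270,170:350],None,fx=4,fy=4,interpolation=cv2.INTER_CUBIC)
for t,c in((1.2,(0,0,255)),(1.5,(0,255,0))):   # predicted top edge at far end (top face 3 mm above pivot)
    P=[]
    for y in(.005,.065):
        x=-.005+.05*np.cos(t)-.003*np.sin(t);z=.059+.05*np.sin(t)+.003*np.cos(t)
        q=R@[x,y]+[.5285,-.067];P.append(tuple(int(v) for v in (w2px("scene",[*q,z])-[170,150])*4))
    print(t,P);cv2.line(j,*P,c,1)
cv2.imwrite("pics/s3.png",j)
E
```

```text
1.2 [(355, 174), (437, 195)]
1.5 [(364, 159), (445, 178)]
```

View pics/s3.png

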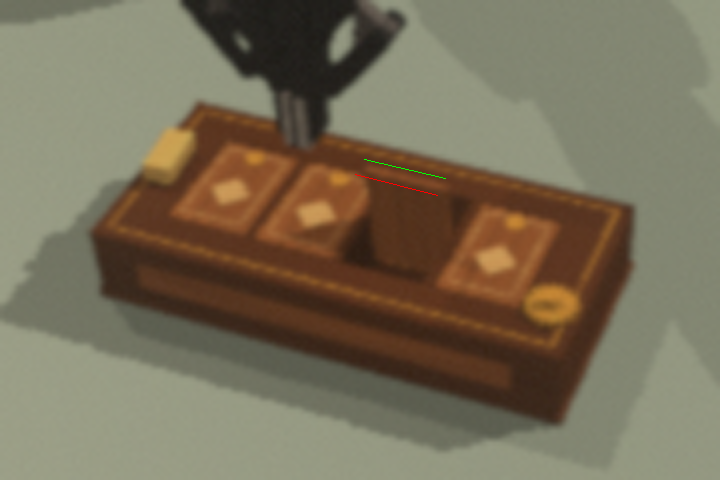

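The panel's top edge sits on the 1.5 rad prediction line (364,159)–(445,178), well past the 1.2 rad one. The pinion and spacer are in place and the arm is clear.

```bash
python3 -c "
from workcell import workorder
print(workorder.job_done())"
```

```text
the job is handed in; nothing more can be done
None
```

Panel b, second from the +y end, is the hatch. It now stands open and the job is handed in, at about 13 s of the 58 s limit.

- **Finding it:** d and c were solid, pushing back with about 36 N and 30 N within half a millimetre. b gave way at about 2 N. I did not press panel a.
- **Opening it:** I pressed b's dot end deep into the hollow, then pushed the raised end over from the +x side. The force then climbed to about 17 N over 0.5 mm, which I took as the upright stop.
- **Last checks:** In the final picture the panel's top edge lies on the line predicted for 1.5 rad, clearly past the one for 1.2 rad. The pinion and spacer look unmoved by eye. The arm is clear of everything, and its force reading is back to about 2 N, close to sensor noise.
- **Not checked:** I took no final picture of the dancer, gauge, driver or oil jar, but the arm passed well clear of them. None of the checks I made failed or disagreed.

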